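# Nest the dosing cups by wash temperature

## Task

Nest the four laundry dosing cups into one upright stack in the round dark metal dish: leave the white cup standing there as the lowest, then nest the blue cup in it, then the yellow in the blue, then the red in the yellow, each pushed or lowered fully home. Set every cup down rather than letting it fall, and do not move the other things on the tray and the counter.

Things in the scene. Friction and masses are not known exactly. Their poses are not given: they have to be found in the camera images.
- white_cup: White dosing cup, upright: tapered tumbler 100 mm high, outer diameter 42 mm at the foot, 68 at the rim, wall 3, 60 g. Origin: centre of underside, z up. The inner floor, 42 mm up, carries the next cup's foot: nested, that cup sits 42 mm higher, 2 mm side play. Grip round the outside below the rim (64 mm). Starts loose on the dish's floor.
- blue_cup: Blue dosing cup, upright: tapered tumbler 100 mm high, outer diameter 42 mm at the foot, 68 at the rim, wall 3, 60 g. Origin: centre of underside, z up. The inner floor, 42 mm up, carries the next cup's foot: nested, that cup sits 42 mm higher, 2 mm side play. Grip round the outside below the rim (64 mm). Starts on the grey tray close to other cups; places vary.
- yellow_cup: Yellow dosing cup, upright: tapered tumbler 100 mm high, outer diameter 42 mm at the foot, 68 at the rim, wall 3, 60 g. Origin: centre of underside, z up. The inner floor, 42 mm up, carries the next cup's foot: nested, that cup sits 42 mm higher, 2 mm side play. Grip round the outside below the rim (64 mm). Starts on the grey tray close to other cups; places vary.
- red_cup: Red dosing cup, upright: tapered tumbler 100 mm high, outer diameter 42 mm at the foot, 68 at the rim, wall 3, 60 g. Origin: centre of underside, z up. The inner floor, 42 mm up, carries the next cup's foot: nested, that cup sits 42 mm higher, 2 mm side play. Grip round the outside below the rim (64 mm). Starts on the grey tray close to other cups; places vary.
- dish: Round shallow dark metal dish, fixed to the counter, near its front edge, on the right: 140 mm across, 12 mm high, inner floor 5 mm above the counter. Origin: centre of the underside.
- return_tray: Grey rectangular tray, fixed to the counter, on the left: 190 mm (its x) by 310 mm (its y), rim 16 mm high, walls and floor 5 mm thick. Origin: centre of the underside, z up. The blue, yellow and red cups stand close together on its half at negative y.
- pen_box: Black box full of pens, 62 x 110 mm (its x, y; the 62 lies along the tray's y), 142 mm high with the pens, on the tray's half at positive y. A bystander to be left alone. Origin: centre of its underside.
- rubber_stamp: Standing rubber stamp, wooden foot 26 x 40 mm, black knob 26 mm across, 67 mm high, on the tray. A bystander to be left alone. Origin: centre of its underside.
- pin_tin: Round teal pin tin, 60 mm across, 21 mm high, on the tray. A bystander to be left alone. Origin: centre of its underside.
- receipt_roll: White paper roll standing on end, 60 mm across, 57 mm high, near the dish. A bystander to be left alone. Origin: centre of its underside.
- ink_pad: Blue ink pad, 58 x 92 mm, 18 mm high, between the dish and the tray. A bystander to be left alone. Origin: centre of its underside.
- card_terminal: Black card terminal, 165 x 72 mm, 46 mm high, at the back. A bystander to be left alone. Origin: centre of its underside.
- desk_bell: Silver service bell, 84 mm across, 52 mm high, at the back. A bystander to be left alone. Origin: centre of its underside.

How it is judged:
By the outcome, as a careful person would: the job done as asked, in the order asked, and still so for the second after the job is handed in, with the robot touching nothing.
It also fails if it takes over 64 s, if anything falls off the work surface, if the arm or the gripper's body presses on something with over 40 N, if the wrist force passes 120 N, or if a joint passes its speed limit or range.

## Robot

A 6-joint arm with a two-finger parallel gripper is mounted at the origin on a cart in front of the work surface, level with it; the furniture and walls round the work are solid. World frame = base frame: x ahead of the robot, y to its left, z up, the work surface at z = 0. Lengths are in mm, angles in rad, forces in N, time in s.
With the tool pointing down it reaches from about 350 to 775 mm from the base axis. Payload 7.3 kg.
Tool frame: the origin (TCP) lies midway between the tips of the shut fingers; the grasp point (between the pads) lies 19 mm behind it; z points along the fingers, y is the line along which they close (so a half turn about z gives the same grasp; the last joint's range is limited). The gripper opens to 92 mm and grips with 3 to 60 N. Pads are 19 mm wide; open, the fingers measure 130 mm over their backs; the gripper's body (75 mm by 190 mm) begins 47 mm behind the grasp point.
Start: joints at [1.006, 0.342, 1.524, -0, 1.275, -0.146], TCP at [213.487, 479.654, 226.741] pointing down, gripper open.
Joint ranges: [-2.53, 2.53], [-0.77, 2.02], [0.04, 2.7], [-1, 4.14], [0.28, 2.66], [-3.11, 3.11]. Speed limits (rad/s): [2.57, 2.57, 3.14, 3.14, 3.14, 3.14].

## Interface

Orientations are given as [roll, pitch, yaw] about the fixed x, y, z axes, in that order (R = Rz(yaw) Ry(pitch) Rx(roll)).
In Python, from plant import readout, vision, order, models gives the robot as it stands. The module is installed in compiled form; this text tells all that it offers.
- The arm moves only by the tool step_arm, never from a script. Its argument "series" is text: rows parted by semicolons, each of 7 numbers parted by spaces: the gripper's target within -1 to 1 (shut at 1, half-way at 0, fully open at -1), then the shift along the tool's x, y, z each as a share of 80 mm, from -1 to 1, then the turn, a rotation vector about the tool's x, y, z each as a share of 2 pi rad, from -1 to 1. In form: jaw x y z ax ay az; .... A call has 1 to 20 rows; each row is the pose to reach, as a shift and turn from the pose commanded when the call began, along the tool's axes at that moment, turning the shorter way round; what a row does not reach only later rows make up. A row lasts 1/10 s, in which the tool goes at most 50 mm and 8.59 degrees, less where a joint would pass 70% of its speed; a pose out of reach is approached as far as the arm can. A call with a number of a shift or a turn outside -1 to 1 is refused whole. A call with a gripper value outside its range is refused whole. The fingers move at their own pace and stop on an object; the grip force is fixed at half the most. Time passes only in rows, so rows that repeat a pose let the fingers close. It gives the time, the measured TCP pose, the force, the opening and the grip force at its end, in the units of the state.
- readout.get_obs(): the state, without advancing time (a new reading comes with each control period).
- vision.capture(name): name is "scene" or "top"; returns a dict with "frame" (384x512x3 uint8, red, green, blue), "depth" (384x512 float32, mm along the optical axis (not along the pixel's ray), 0 where there is no reading), "fovy" (degrees; the focal length in pixels is half the picture's height over the tangent of half this angle, whatever the lens; pixels are square), "cx", "cy" (the principal point, pixels), "rvec" (rotation vector, rad) and "tvec" (3), from world to camera coordinates, as OpenCV has them. Camera axes: x right, y down, z forward; pixel columns grow to the right and rows downward; lengths in mm; the calibration is good to about 2 mm. A picture is of the moment at which its call begins.
- order.close_job(): hands the job in; it is judged then, once.
Trained networks look in a picture, given as the dict that the camera call returned (one of the last four; its "shot" number tells which), for a name from the list of things; names that differ only in an ending like _2 or _b are one class to them, and where a whole thing is asked for, a point or a joint stands for the part that bears it (a point fixed in the world has none). Each returns a list of dicts, best first, with "p" (0 to 1); they miss things now and then, are a little off and sometimes report something else, mostly with a low value. They report only what shows in the picture. A call takes as long as a camera call.
- models.look_for(picture, thing): "position" ([column, row] in pixels, amid what is visible of it).
- models.pinpoint(picture, thing): "position" ([column, row] in pixels: a listed point, or the origin of a listed thing).
The state is a dict: "time": time; "joint_positions": joint angles; "dq": joint speeds; "tau": joint torques, N m; "tool_pos": TCP position; "tcp_rot": TCP orientation; "contact_force": force on the tool from outside, world axes, zero at the start; "moment": the same for the moment, N m; "grip_width": finger opening in mm; "finger_force": force on a finger pad.
Only numpy, scipy, OpenCV 4.12 (cv2) and the standard library are available. Lean on these libraries where they do the work, as an engineer would, in place of code of your own. Each camera call takes 0.05 s, during which the arm holds its last target. There are 200 camera calls.

## Working session

There is one attempt and no reset: what is moved stays moved. The work goes in short steps, Python scripts to look and compute and a tool call to move; the robot and the scene stay as the last step left them, time stands still between calls to the robot, and variables do not carry over. Pictures are saved under pics/ and viewed, at most 10 in all, crops included, and the job is handed in when it is done.

Besides the shell and the picture viewer there is one more tool, called as name(argument=value, ...), one argument or row to a line, values as JSON. step_arm: Moves the arm, as the interface text tells. Shift numbers are shares of 80 mm and turn numbers shares of 2 pi rad, none past 1 either way. Its arguments: {"type":"object","properties":{"series":{"type":"string"}},"required":["series"]}

```bash
mkdir -p pics; cat > h.py <<'E'
import numpy as np, cv2
from plant import readout, vision, order, models
def cal(p):
    f=p["frame"].shape[0]/2/np.tan(np.radians(p["fovy"])/2)
    R=cv2.Rodrigues(np.array(p["rvec"],float))[0]; return f,R,np.array(p["tvec"],float).ravel()
def cloud(p):
    f,R,t=cal(p); d=p["depth"]; v,u=np.indices(d.shape)
    P=np.stack([(u-p["cx"])/f*d,(v-p["cy"])/f*d,d],-1)
    W=(P-t)@R; W[d<=0]=np.nan; return W
def ray(p,uv,z):
    f,R,t=cal(p); d=R.T@np.array([(uv[0]-p["cx"])/f,(uv[1]-p["cy"])/f,1]); o=-R.T@t
    return o+d*(z-o[2])/d[2]
def save(p,n): cv2.imwrite("pics/"+n,p["frame"][...,::-1])
E
python3 - <<'E'
from h import *
np.set_printoptions(precision=1,suppress=True)
o=readout.get_obs(); print({k:o[k] for k in("time","tool_pos","tcp_rot","grip_width","contact_force")})
Q=[]
for n in("scene","top"):
    p=vision.capture(n); Q.append(p["frame"]); W=cloud(p); f,R,t=cal(p); print(n,"cam",-R.T@t,f)
    np.savez("%s.npz"%n,W=W,frame=p["frame"])
    for th in["white_cup","blue_cup","yellow_cup","red_cup","dish","return_tray","pen_box","rubber_stamp","pin_tin","receipt_roll","ink_pad"]:
        r=models.pinpoint(p,th)[:2]
        for q in r: print(th,round(q["p"],2),np.array(q["position"]),ray(p,q["position"],5))
    save(p,n+"0.png")
E
```

```text
{'time': 0.0, 'tool_pos': array([213.3, 479.3, 226. ]), 'tcp_rot': array([-3.1, -0. ,  2.7]), 'grip_width': 91.79210270883465, 'contact_force': array([ 0.2, -0.5, -1.8])}
scene cam [ 206.7  821.8 1177.4] 404.7409575641359
white_cup 0.83 [330.2 165.9] [ 422.5 -148.8    5. ]
blue_cup 0.76 [253.6 255.2] [497.7 309.6   5. ]
blue_cup 0.68 [196.  206.3] [763.4 240.4   5. ]
yellow_cup 0.94 [236.8 236.3] [579.4 275.7   5. ]
red_cup 0.96 [268.3 233.5] [492.9 217.    5. ]
red_cup 0.22 [327.8 166. ] [ 430.2 -144.1    5. ]
dish 0.76 [330.5 165.7] [ 421.9 -150.2    5. ]
dish 0.35 [331.8 168.2] [ 413.1 -141.4    5. ]
return_tray 0.61 [242.7 253.3] [531.7 320.3   5. ]
pen_box 0.84 [229.7 279.4] [523.  416.4   5. ]
rubber_stamp 0.47 [226.6 251.6] [580.2 339.6   5. ]
pin_tin 0.52 [247.2 213.8] [592.  182.9   5. ]
receipt_roll 0.54 [335.5 135.6] [ 463.  -302.9    5. ]
ink_pad 0.63 [304.8 218.9] [410. 108.   5.]
top cam [ 460.2  112.7 1629.7] 412.7629842348784
white_cup 0.59 [322.6 230.8] [ 415.5 -147.8    5. ]
white_cup 0.18 [260.2 235.7] [402.6  97.1   5. ]
blue_cup 0.7 [208.2 212.1] [500.  299.1   5. ]
yellow_cup 0.56 [214.6 189.9] [586.8 272.4   5. ]
red_cup 0.7 [231.2 215.7] [483.6 209.    5. ]
dish 0.55 [321.9 226.4] [ 432.7 -145.7    5. ]
return_tray 0.71 [205.8 199.1] [551.3 307.7   5. ]
return_tray 0.51 [230.7 212.5] [496.2 210.7   5. ]
pen_box 0.63 [179.1 207.4] [521.3 413.2   5. ]
pen_box 0.62 [223.2 148.1] [752.7 235.3   5. ]
rubber_stamp 0.74 [203.7 202.6] [537.8 316.2   5. ]
rubber_stamp 0.4 [196.1 191.7] [581.5 345.5   5. ]
pin_tin 0.55 [234.8 185.2] [603.4 192.3   5. ]
receipt_roll 0.62 [362.3 214.2] [ 476.5 -306.2    5. ]
ink_pad 0.77 [259.  234.5] [407.4 101.7   5. ]
```

```bash
python3 - <<'E'
from h import *
from scipy.optimize import least_squares
np.set_printoptions(precision=1,suppress=True)
C={"white":(417,-147),"blue":(499,304),"yellow":(583,274),"red":(488,213)}
for n in("scene","top"):
    z=np.load(n+".npz"); W=z["W"]; 
    for c,(x,y) in C.items():
        P=W.reshape(-1,3); m=(np.hypot(P[:,0]-x,P[:,1]-y)<46)&(P[:,2]>95)&(P[:,2]<125)
        P=P[m]
        r=least_squares(lambda q:np.hypot(P[:,0]-q[0],P[:,1]-q[1])-32.5,[x,y],loss="soft_l1") 
        print(n,c,m.sum(),r.x,np.percentile(P[:,2],[5,50,95]),"res",np.sqrt(np.mean(r.fun**2)))
    # inner-floor height
a=np.load("top.npz")["frame"][130:270,150:390]; b=np.load("scene.npz")["frame"][110:330,150:390]
im=np.vstack([cv2.resize(a,None,fx=2.3,fy=2.3,interpolation=2),cv2.resize(b,None,fx=2.3,fy=2.3)]) 
cv2.imwrite("pics/a.png",cv2.resize(a,None,fx=3.3,fy=3.3,interpolation=2)[...,::-1]); cv2.imwrite("pics/b.png",cv2.resize(b,None,fx=2.7,fy=2.7,interpolation=2)[...,::-1])
E
```

```text
scene white 125 [ 417.  -144.7] [ 96.3 103.6 109.5] res 2.249749776884078
scene blue 137 [497.7 311.9] [ 96.2 104.5 108.8] res 1.6276514398421944
scene yellow 139 [579.7 268.7] [ 96.  104.2 109.2] res 1.62651175217029
scene red 133 [492.  213.8] [ 96.1 104.1 109.1] res 1.4957942187566153
top white 65 [ 418.8 -145.9] [ 96.4 104.6 112.3] res 1.436677034572978
top blue 64 [500.1 309.3] [ 96.7 105.3 110.8] res 1.4870572656653247
top yellow 67 [582.4 266.4] [ 96.7 105.  111. ] res 1.5033076942455748
top red 67 [494.4 211.8] [ 95.8 104.3 110.9] res 1.5673873603678508
```

View pics/a.png

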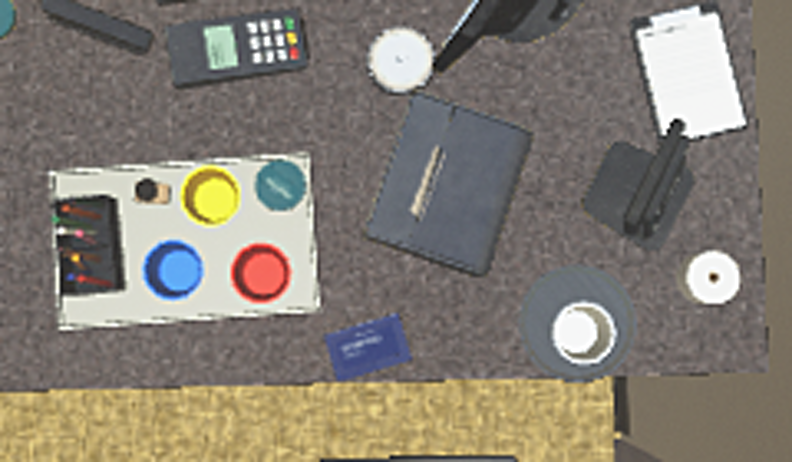

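View pics/b.png

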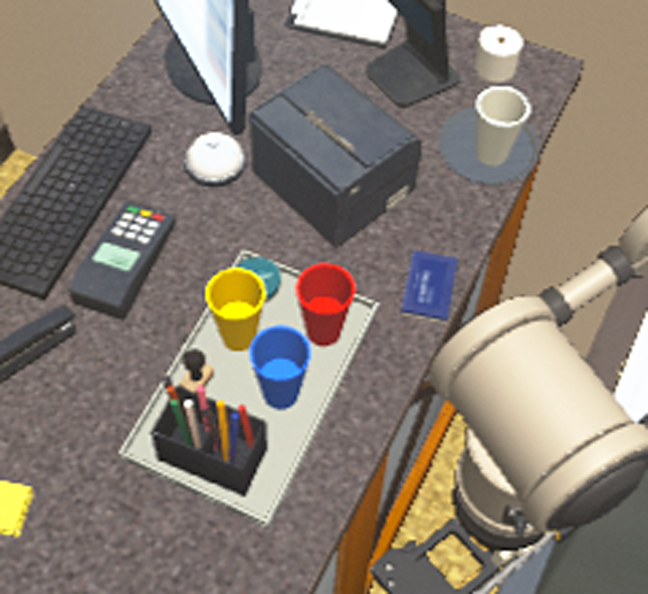

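The top crop shows blue at (173,270), yellow (211,195) and red (261,272) in the tray, with white at (583,333) on the dish. A big box stands between tray and dish. The scene view agrees, and the rim fits put the cups at the expected 105 mm height.

```bash
cat >> h.py <<'E'
from scipy.spatial.transform import Rotation as Ro
def go(t,yaw_deg,n=1):
    o=readout.get_obs(); R=Ro.from_euler("xyz",o["tcp_rot"])
    T=Ro.from_euler("xyz",[np.pi,0,np.radians(yaw_deg)])
    s=R.inv().apply(np.array(t)-o["tool_pos"])/80; r=(R.inv()*T).as_rotvec()/2/np.pi
    st=T.inv().apply(np.array(t)-o["tool_pos"])/80
    print("t",round(o["time"],2),"pos",o["tool_pos"].round(1),"yaw",np.degrees(o["tcp_rot"]).round(1),"w",round(o["grip_width"],1),"F",o["contact_force"].round(1),round(float(o["finger_force"]),1))
    print("shift",s.round(3),"in target axes",st.round(3),"turn",r.round(4))
E
python3 - <<'E'
from h import *
np.set_printoptions(precision=1,suppress=True)
go([499,310.5,226],98)
P=np.load("top.npz")["W"].reshape(-1,3)
def box(n,x0,x1,y0,y1,z0):
    m=(P[:,0]>x0)&(P[:,0]<x1)&(P[:,1]>y0)&(P[:,1]<y1)&(P[:,2]>z0); Q=P[m]; print(n,m.sum(),Q.min(0),Q.max(0))
box("bigbox",430,720,-115,120,60)
box("stamp",540,625,310,365,40)
box("pens",430,620,370,470,60)
box("stand",480,700,-320,-160,60)
box("neardish",330,500,-330,-185,30)
E
```

```text
t 1.2 pos [213.5 479.7 226.7] yaw [180.  -0. 156.] w 91.6 F [-0.4  0.3 -0.1] 0.0
shift [-4.1 -0.5  0. ] in target axes [-2.6  3.2  0. ] turn [ 0.  -0.   0.2]
bigbox 1870 [485.8 -96.8  60.9] [719.9  95.6 295.1]
stamp 39 [583.4 332.8  60. ] [606.6 356.2  76.7]
pens 270 [475.8 378.5  60.1] [588.  448.8 152.4]
stand 349 [ 480.5 -317.8   60.1] [ 644.4 -179.3  202.4]
neardish 198 [ 449.5 -329.7   32.3] [ 499.8 -274.9   66.5]
```

```bash
python3 - <<'E'
from h import *
np.set_printoptions(precision=1,suppress=True)
P=np.load("top.npz")["W"].reshape(-1,3)
for x in range(460,640,20):
    m=(abs(P[:,0]-x)<10)&(P[:,1]>-115)&(P[:,1]<120)&(P[:,2]>40)
    Q=P[m]; print(x,m.sum(),(Q.min(0),Q.max(0)) if m.sum() else "")
m=(P[:,0]>480)&(P[:,0]<700)&(P[:,1]>-275)&(P[:,1]<-130)&(P[:,2]>40);Q=P[m];print(Q.min(0),Q.max(0),Q[Q[:,0].argsort()[:4]])
E
```

```text
460 0 
480 9 (array([485.8, -40.1,  46.4]), array([489.8, -24. , 123.1]))
500 85 (array([490.3, -47.7,  40.5]), array([509.9,  29.5, 137.6]))
520 182 (array([510.6, -55.7,  43.3]), array([530. ,  81.2, 139.5]))
540 228 (array([530.1, -64.3,  87. ]), array([549.8,  95.6, 140.4]))
560 236 (array([550. , -68.1, 105. ]), array([569.9,  91.6, 155.4]))
580 227 (array([570. , -76.1, 107.4]), array([589.9,  83.6, 163.2]))
600 227 (array([590.1, -84.7,  51.5]), array([609.9,  75.8, 157.3]))
620 228 (array([610. , -92.1,  67.9]), array([629.8,  67.9, 160.9]))
[ 481.1 -274.9   48.6] [ 644.4 -179.3  202.4] [[ 481.1 -274.9   48.6]
 [ 525.6 -201.1  118.4]
 [ 525.7 -205.7  113.9]
 [ 527.4 -231.3   64.1]]
```

step_arm(
  series="-0.85 -1 0 0 0 0 0.161;-0.85 -1 0 0 0 0 0.161;-0.85 -1 0 0 0 0 0.161;-0.85 -1 0 0 0 0 0.161;-0.85 -1 0 0 0 0 0.161;-0.85 -1 0 0 0 0 0.161;-0.85 -1 0 0 0 0 0.161;-0.85 -1 0 0 0 0 0.161",
)

```text
time: 2.0
tool_pos: [286.6, 447.1, 226.7]
tcp_rot: [3.142, -0.0, 1.71]
contact_force: [0.9, -0.0, -0.5]
grip_width: 84.9
finger_force: 0.0
```

step_arm(
  series="-0.85 -0.687 0.797 0 0 0 0;-0.85 -0.687 0.797 0 0 0 0",
)

```text
time: 2.2
tool_pos: [358.4, 401.1, 226.8]
tcp_rot: [3.141, 0.0, 1.717]
contact_force: [0.5, 0.1, 0.1]
grip_width: 85.0
finger_force: 0.0
```

step_arm(
  series="-0.85 -0.687 0.797 0 0 0 0;-0.85 -0.687 0.797 0 0 0 0",
)

```text
time: 2.4
tool_pos: [430.3, 354.6, 226.8]
tcp_rot: [3.141, 0.0, 1.714]
contact_force: [-0.8, 0.8, -1.0]
grip_width: 85.0
finger_force: 0.0
```

step_arm(
  series="-0.85 -0.687 0.797 0 0 0 0;-0.85 -0.687 0.797 0 0 0 0;-0.85 -0.687 0.797 0 0 0 0;-0.85 -0.687 0.797 0 0 0 0;-0.85 -0.687 0.797 0 0 0 0",
)

```text
time: 2.9
tool_pos: [498.1, 311.3, 226.7]
tcp_rot: [-3.141, -0.0, 1.713]
contact_force: [0.1, -0.3, 0.2]
grip_width: 84.8
finger_force: 0.0
```

step_arm(
  series="-0.85 0 0.01 0.5 0 0 0;-0.85 0 0.01 1 0 0 0;-0.85 0 0.01 1 0 0 0",
)

```text
time: 3.2
tool_pos: [495.6, 310.4, 142.0]
tcp_rot: [-3.131, 0.003, 1.714]
contact_force: [-0.7, -0.5, -0.4]
grip_width: 84.8
finger_force: 0.0
```

step_arm(
  series="-0.85 0 0 0.2 0 0 0;-0.85 0 0 0.4 0 0 0;-0.85 0 0 0.6 0 0 0;-0.85 0 0 0.8 0 0 0;-0.85 0 0 0.945 0 0 0;-0.85 0 0 0.945 0 0 0;-0.85 0 0 0.945 0 0 0",
)

```text
time: 3.9
tool_pos: [500.2, 311.3, 72.3]
tcp_rot: [3.14, -0.0, 1.712]
contact_force: [0.1, 0.1, 0.7]
grip_width: 84.9
finger_force: 0.0
```

step_arm(
  series="0.2 0 0 0 0 0 0;0.6 0 0 0 0 0 0;0.6 0 0 0 0 0 0;0.6 0 0 0 0 0 0;0.6 0 0 0 0 0 0;0.6 0 0 0 0 0 0;0.6 0 0 0 0 0 0;0.6 0 0 0 0 0 0",
)

```text
time: 4.7
tool_pos: [500.1, 310.9, 71.8]
tcp_rot: [3.141, -0.0, 1.711]
contact_force: [-1.9, 0.9, 5.9]
grip_width: 66.3
finger_force: 30.0
```

step_arm(
  series="0.6 0 0 -0.15 0 0 0;0.6 0 0 -0.4 0 0 0;0.6 0 0 -0.7 0 0 0;0.6 0 0 -1 0 0 0;0.6 0 0 -1 0 0 0",
)

```text
time: 5.2
tool_pos: [501.7, 311.6, 155.0]
tcp_rot: [3.135, -0.002, 1.711]
contact_force: [0.2, -0.5, 0.1]
grip_width: 66.9
finger_force: 30.0
```

step_arm(
  series="0.6 0 0 -0.4 0 0 0;0.6 0 0 -0.8 0 0 0;0.6 0 0 -0.95 0 0 0;0.6 0 0 -0.95 0 0 0",
)

```text
time: 5.6
tool_pos: [500.4, 311.0, 228.0]
tcp_rot: [3.139, -0.001, 1.711]
contact_force: [0.9, -0.2, -1.1]
grip_width: 66.7
finger_force: 30.0
```

step_arm(
  series="0.6 -0.3 -0.1 0 0 0 0;0.6 -0.6 -0.2 0 0 0 0;0.6 -0.917 -0.303 0 0 0 0",
)

```text
time: 5.9
tool_pos: [484.8, 233.7, 224.5]
tcp_rot: [-3.138, 0.001, 1.712]
contact_force: [-0.6, 0.2, -0.6]
grip_width: 66.0
finger_force: 30.0
```

step_arm(
  series="0.6 -0.5 -0.15 0 0 0 0;0.6 -0.917 -0.303 0 0 0 0",
)

```text
time: 6.1
tool_pos: [470.9, 157.0, 224.6]
tcp_rot: [-3.138, 0.0, 1.712]
contact_force: [0.4, -0.8, 0.2]
grip_width: 66.3
finger_force: 30.0
```

step_arm(
  series="0.6 -0.5 -0.15 0 0 0 0;0.6 -0.917 -0.303 0 0 0 0",
)

```text
time: 6.3
tool_pos: [457.1, 80.9, 224.9]
tcp_rot: [-3.138, -0.0, 1.711]
contact_force: [0.4, 0.5, -0.5]
grip_width: 66.4
finger_force: 30.0
```

step_arm(
  series="0.6 -0.5 -0.15 0 0 0 0;0.6 -0.917 -0.303 0 0 0 0",
)

```text
time: 6.5
tool_pos: [443.4, 5.0, 225.0]
tcp_rot: [-3.138, -0.001, 1.711]
contact_force: [0.4, -0.3, -1.0]
grip_width: 66.3
finger_force: 30.0
```

step_arm(
  series="0.6 -0.5 -0.15 0 0 0 0;0.6 -0.917 -0.303 0 0 0 0",
)

```text
time: 6.7
tool_pos: [429.7, -70.9, 225.1]
tcp_rot: [-3.139, -0.001, 1.711]
contact_force: [0.6, -0.7, -0.7]
grip_width: 66.1
finger_force: 30.0
```

step_arm(
  series="0.6 -0.3 -0.1 0 0 0 0;0.6 -0.6 -0.2 0 0 0 0;0.6 -0.8 -0.26 0 0 0 0;0.6 -0.917 -0.303 0 0 0 0;0.6 -0.917 -0.303 0 0 0 0;0.6 -0.917 -0.303 0 0 0 0;0.6 -0.917 -0.303 0 0 0 0",
)

```text
time: 7.4
tool_pos: [417.4, -144.6, 226.8]
tcp_rot: [-3.141, -0.001, 1.712]
contact_force: [0.1, 0.5, -1.0]
grip_width: 66.0
finger_force: 30.0
```

```bash
python3 - <<'E'
from h import *
from scipy.optimize import least_squares
np.set_printoptions(precision=1,suppress=True)
go([418,-145.3,226],98.1)
p=vision.capture("scene"); save(p,"c_full.png"); 
f=p["frame"]; P=cloud(p).reshape(-1,3)
cv2.imwrite("pics/c.png",cv2.resize(f[60:260,200:430],None,fx=2.8,fy=2.8,interpolation=2)[...,::-1])
c=f.reshape(-1,3).astype(int)
b=(c[:,2]>c[:,0]+60)&(np.hypot(P[:,0]-418,P[:,1]+145)<60)&(P[:,2]>150); Q=P[b]; print(b.sum(),np.percentile(Q,[2,50,98],axis=0))
E
```

```text
t 7.4 pos [ 417.4 -144.6  226.8] yaw [-180.    -0.    98.1] w 66.0 F [ 0.1  0.5 -1. ] 30.0
shift [-0.  0.  0.] in target axes [-0.  0.  0.] turn [-0. -0. -0.]
479 [[ 387.2 -174.1  169.8]
 [ 414.5 -128.4  234.3]
 [ 448.2 -111.2  264.9]]
```

View pics/c.png

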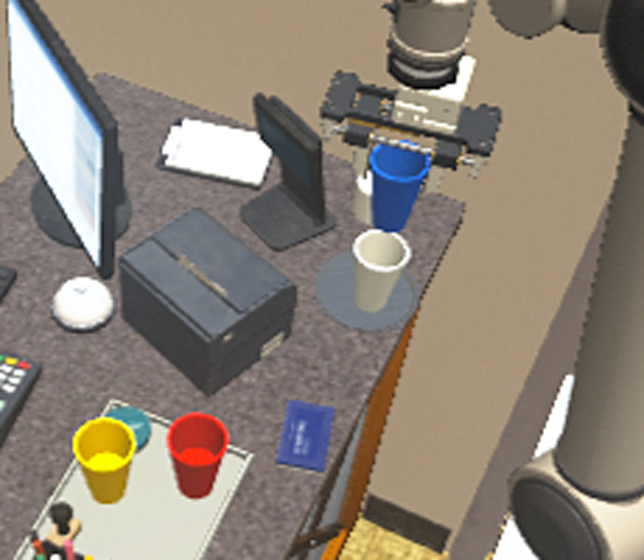

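Blue is held upright above white (blue at (398,185), white at (380,270) in the crop). Lowering.

step_arm(
  series="0.6 0 0.005 0.3 0 0 0;0.6 0 0.005 0.55 0 0 0;0.6 0 0.005 0.8 0 0 0;0.6 0 0.005 0.96 0 0 0;0.6 0 0.005 0.96 0 0 0;0.6 0 0.005 0.96 0 0 0",
)

```text
time: 8.05
tool_pos: [418.1, -145.1, 150.6]
tcp_rot: [3.141, -0.0, 1.712]
contact_force: [-0.3, 0.4, -0.0]
grip_width: 66.3
finger_force: 30.0
```

step_arm(
  series="0.6 0 0 0.1 0 0 0;0.6 0 0 0.2 0 0 0;0.6 0 0 0.3 0 0 0;0.6 0 0 0.36 0 0 0;0.6 0 0 0.36 0 0 0;0.6 0 0 0.36 0 0 0",
)

```text
time: 8.65
tool_pos: [417.8, -145.4, 121.4]
tcp_rot: [-3.141, -0.0, 1.711]
contact_force: [1.1, -0.2, -0.7]
grip_width: 66.2
finger_force: 30.0
```

step_arm(
  series="0.6 0 0 0.03 0 0 0;0.6 0 0 0.05 0 0 0;0.6 0 0 0.07 0 0 0;0.6 0 0 0.07 0 0 0",
)

```text
time: 9.05
tool_pos: [417.7, -145.3, 115.7]
tcp_rot: [-3.141, -0.0, 1.711]
contact_force: [-0.6, 0.5, -1.6]
grip_width: 66.4
finger_force: 30.0
```

step_arm(
  series="0.6 0 0 0.01 0 0 0;0.6 0 0 0.02 0 0 0;0.6 0 0 0.02 0 0 0",
)

```text
time: 9.35
tool_pos: [417.8, -145.4, 114.2]
tcp_rot: [-3.142, -0.0, 1.711]
contact_force: [0.5, -0.0, -2.3]
grip_width: 66.7
finger_force: 30.0
```

step_arm(
  series="0.6 0 0 0.012 0 0 0;0.6 0 0 0.012 0 0 0;0.6 0 0 0.012 0 0 0",
)

```text
time: 9.65
tool_pos: [418.2, -145.5, 113.7]
tcp_rot: [3.141, 0.001, 1.711]
contact_force: [0.5, 0.4, 4.0]
grip_width: 66.5
finger_force: 30.0
```

step_arm(
  series="0.6 0 0 0.012 0 0 0;0.6 0 0 0.012 0 0 0;0.6 0 0 0.012 0 0 0",
)

```text
time: 9.95
tool_pos: [418.7, -145.9, 113.6]
tcp_rot: [3.139, 0.002, 1.711]
contact_force: [-2.0, 0.6, 11.6]
grip_width: 66.5
finger_force: 30.0
```

Seated at the expected height (42 mm above the pick height). I'll release and retreat.

step_arm(
  series="0.6 0 0 -0.02 0 0 0;0 0 0 -0.02 0 0 0;-0.85 0 0 -0.02 0 0 0;-0.85 0 0 -0.02 0 0 0;-0.85 0 0 -0.02 0 0 0;-0.85 0 0 -0.02 0 0 0;-0.85 0 0 -0.02 0 0 0",
)

```text
time: 10.65
tool_pos: [417.8, -145.4, 113.9]
tcp_rot: [-3.142, -0.0, 1.711]
contact_force: [0.3, 0.3, 0.1]
grip_width: 85.0
finger_force: 0.0
```

step_arm(
  series="-0.85 0 0 -0.2 0 0 0;-0.85 0 0 -0.5 0 0 0;-0.85 0 0 -1 0 0 0;-0.85 0 0 -1 0 0 0",
)

```text
time: 11.05
tool_pos: [420.2, -146.6, 198.3]
tcp_rot: [3.134, 0.005, 1.711]
contact_force: [-0.4, -0.3, 0.6]
grip_width: 85.1
finger_force: 0.0
```

step_arm(
  series="-0.85 0.5 0 -0.5 0 0 0;-0.85 1 0 -0.7 0 0 0;-0.85 1 0 -0.7 0 0 0",
)

```text
time: 11.35
tool_pos: [406.8, -62.9, 252.2]
tcp_rot: [3.137, 0.0, 1.715]
contact_force: [0.2, -0.3, -0.4]
grip_width: 85.2
finger_force: 0.0
```

step_arm(
  series="-0.85 0.6 0 0 0 0 0;-0.85 1 0 0 0 0 0;-0.85 1 0 0 0 0 0",
)

```text
time: 11.65
tool_pos: [394.4, 15.5, 249.3]
tcp_rot: [-3.141, -0.001, 1.715]
contact_force: [0.2, -0.7, -0.2]
grip_width: 84.9
finger_force: 0.0
```

```bash
cat >> h.py <<'E'
def fits(C,zr):
    out={}
    from scipy.optimize import least_squares
    for n in("scene","top"):
        p=vision.capture(n); P0=cloud(p).reshape(-1,3)
        for c,(x,y) in C.items():
            z=zr.get(c,105); m=(np.hypot(P0[:,0]-x,P0[:,1]-y)<46)&(P0[:,2]>z-9)&(P0[:,2]<z+20); P=P0[m]
            if m.sum()<20: print(n,c,"few",m.sum()); continue
            r=least_squares(lambda q:np.hypot(P[:,0]-q[0],P[:,1]-q[1])-32.5,[x,y],loss="soft_l1")
            print(n,c,m.sum(),r.x.round(1),"z",np.percentile(P[:,2],[5,50,95]).round(1))
        save(p,n+"_last.png")
E
python3 - <<'E'
from h import *
fits({"stack":(418,-145),"yellow":(581,267.5),"red":(493,213)},{"stack":147})
go([581,267.5,226],98.1)
E
```

```text
scene stack 43 [ 415.8 -144.7] z [139.3 145.9 151.8]
scene yellow 130 [579.8 268.6] z [ 96.7 104.8 109.5]
scene red 124 [492.3 213.9] z [ 96.8 104.3 108.7]
top stack 59 [ 418.1 -144.8] z [140.3 146.7 151.1]
top yellow 68 [582.3 266.3] z [ 98.2 105.2 113. ]
top red 65 [494.3 211.7] z [ 97.4 104.2 111.1]
t 11.75 pos [395.3  13.1 249.5] yaw [-180.     0.    98.1] w 84.5 F [ 0.5 -0.1 -1.1] 0.0
shift [2.819 2.748 0.291] in target axes [2.821 2.746 0.293] turn [-0.0001  0.      0.0001]
```

step_arm(
  series="-0.85 0.5 0.48 0.05 0 0 0;-0.85 0.94 0.916 0.1 0 0 0;-0.85 0.94 0.916 0.1 0 0 0",
)

```text
time: 12.05
tool_pos: [460.0, 99.5, 240.6]
tcp_rot: [-3.142, -0.001, 1.712]
contact_force: [1.2, -0.6, 0.9]
grip_width: 84.9
finger_force: 0.0
```

step_arm(
  series="-0.85 0.5 0.48 0.05 0 0 0;-0.85 0.94 0.916 0.1 0 0 0;-0.85 0.94 0.916 0.1 0 0 0",
)

```text
time: 12.35
tool_pos: [521.9, 184.2, 231.9]
tcp_rot: [-3.141, -0.001, 1.712]
contact_force: [0.5, -0.5, -0.3]
grip_width: 85.1
finger_force: 0.0
```

step_arm(
  series="-0.85 0.5 0.48 0.05 0 0 0;-0.85 0.94 0.916 0.1 0 0 0;-0.85 0.94 0.916 0.1 0 0 0;-0.85 0.94 0.916 0.1 0 0 0;-0.85 0.94 0.916 0.1 0 0 0",
)

```text
time: 12.85
tool_pos: [581.4, 265.3, 225.8]
tcp_rot: [-3.141, 0.001, 1.71]
contact_force: [-0.1, 0.2, -0.2]
grip_width: 85.1
finger_force: 0.0
```

```bash
python3 -c "
from h import *
go([581,267.5,72],98.1)"
```

```text
t 12.85 pos [581.4 265.3 225.8] yaw [-179.9    0.    98. ] w 85.1 F [-0.1  0.2 -0.2] 0.0
shift [3.000e-02 1.000e-03 1.923e+00] in target axes [ 2.800e-02 -1.000e-03  1.923e+00] turn [-0.0002  0.0001 -0.0004]
```

step_arm(
  series="-0.85 0.028 0 0.5 0 0 0;-0.85 0.028 0 0.97 0 0 0;-0.85 0.028 0 0.97 0 0 0",
)

```text
time: 13.15
tool_pos: [578.0, 266.6, 144.2]
tcp_rot: [-3.132, 0.002, 1.71]
contact_force: [-1.1, -0.0, -0.4]
grip_width: 84.9
finger_force: 0.0
```

step_arm(
  series="-0.85 0 0 0.2 0 0 0;-0.85 0 0 0.4 0 0 0;-0.85 0 0 0.6 0 0 0;-0.85 0 0 0.8 0 0 0;-0.85 0 0 0.95 0 0 0;-0.85 0 0 0.95 0 0 0;-0.85 0 0 0.95 0 0 0",
)

```text
time: 13.85
tool_pos: [581.9, 269.2, 73.8]
tcp_rot: [3.14, -0.0, 1.711]
contact_force: [-0.8, -0.4, 0.3]
grip_width: 85.0
finger_force: 0.0
```

step_arm(
  series="0.2 0 0 0 0 0 0;0.6 0 0 0 0 0 0;0.6 0 0 0 0 0 0;0.6 0 0 0 0 0 0;0.6 0 0 0 0 0 0;0.6 0 0 0 0 0 0;0.6 0 0 0 0 0 0;0.6 0 0 0 0 0 0",
)

```text
time: 14.65
tool_pos: [581.5, 269.6, 73.1]
tcp_rot: [3.141, -0.0, 1.711]
contact_force: [-0.5, -0.1, 6.2]
grip_width: 66.2
finger_force: 30.0
```

step_arm(
  series="0.6 0 0 -0.15 0 0 0;0.6 0 0 -0.4 0 0 0;0.6 0 0 -0.7 0 0 0;0.6 0 0 -1 0 0 0;0.6 0 0 -1 0 0 0",
)

```text
time: 15.15
tool_pos: [583.1, 270.1, 156.5]
tcp_rot: [3.135, -0.001, 1.711]
contact_force: [0.3, 0.1, -0.6]
grip_width: 66.2
finger_force: 30.0
```

step_arm(
  series="0.6 0 0 -0.4 0 0 0;0.6 0 0 -0.8 0 0 0;0.6 0 0 -1 0 0 0;0.6 0 0 -1 0 0 0",
)

```text
time: 15.55
tool_pos: [582.1, 269.7, 234.4]
tcp_rot: [3.138, -0.001, 1.711]
contact_force: [0.4, 0.1, -0.4]
grip_width: 66.2
finger_force: 30.0
```

step_arm(
  series="0.6 -0.3 -0.17 -0.02 0 0 0;0.6 -0.6 -0.35 -0.04 0 0 0;0.6 -0.964 -0.552 -0.06 0 0 0",
)

```text
time: 15.85
tool_pos: [546.9, 186.3, 234.6]
tcp_rot: [-3.138, 0.0, 1.712]
contact_force: [-0.0, -0.9, -0.1]
grip_width: 66.8
finger_force: 30.0
```

step_arm(
  series="0.6 -0.48 -0.276 -0.03 0 0 0;0.6 -0.964 -0.552 -0.06 0 0 0",
)

```text
time: 16.05
tool_pos: [513.6, 103.2, 239.7]
tcp_rot: [-3.138, -0.0, 1.712]
contact_force: [0.4, 0.2, -1.0]
grip_width: 66.2
finger_force: 30.0
```

step_arm(
  series="0.6 -0.48 -0.276 -0.03 0 0 0;0.6 -0.964 -0.552 -0.06 0 0 0",
)

```text
time: 16.25
tool_pos: [480.6, 20.5, 244.9]
tcp_rot: [-3.138, -0.001, 1.712]
contact_force: [-0.1, -0.1, -0.6]
grip_width: 66.6
finger_force: 30.0
```

step_arm(
  series="0.6 -0.48 -0.276 -0.03 0 0 0;0.6 -0.964 -0.552 -0.06 0 0 0",
)

```text
time: 16.45
tool_pos: [447.7, -61.9, 249.8]
tcp_rot: [-3.139, -0.001, 1.712]
contact_force: [0.2, -0.8, -0.7]
grip_width: 66.6
finger_force: 30.0
```

step_arm(
  series="0.6 -0.3 -0.17 -0.03 0 0 0;0.6 -0.6 -0.35 -0.06 0 0 0;0.6 -0.8 -0.45 -0.06 0 0 0;0.6 -0.964 -0.552 -0.06 0 0 0;0.6 -0.964 -0.552 -0.06 0 0 0;0.6 -0.964 -0.552 -0.06 0 0 0;0.6 -0.964 -0.552 -0.06 0 0 0",
)

```text
time: 17.15
tool_pos: [416.5, -142.5, 255.7]
tcp_rot: [-3.141, -0.001, 1.712]
contact_force: [-0.4, 0.8, -0.8]
grip_width: 66.8
finger_force: 30.0
```

```bash
python3 -c "
from h import *
go([417.3,-143.2,165],98.1)
p=vision.capture('scene')
cv2.imwrite('pics/d.png',cv2.resize(p['frame'][60:260,200:430],None,fx=2.8,fy=2.8,interpolation=2)[...,::-1])"
```

```text
t 17.15 pos [ 416.5 -142.5  255.7] yaw [-1.799e+02 -1.000e-01  9.810e+01] w 66.8 F [-0.4  0.8 -0.8] 30.0
shift [-0.011  0.01   1.133] in target axes [-0.01   0.009  1.133] turn [-0.0001 -0.0002 -0.0001]
```

View pics/d.png

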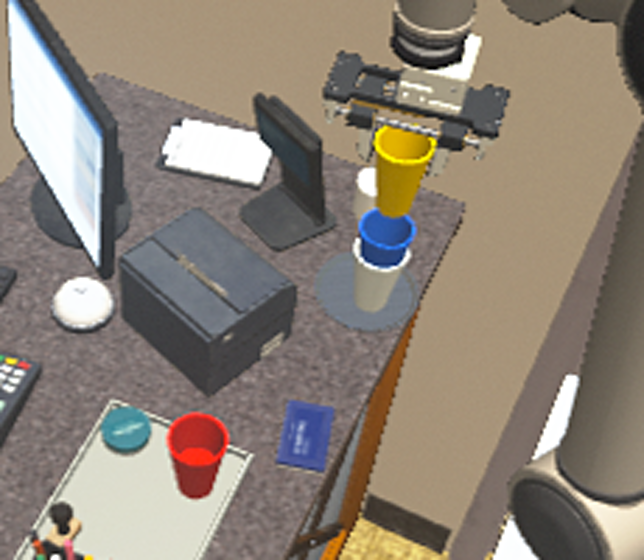

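Blue is nested in white at (385,250), and yellow is held upright above at (402,175). Lowering to the expected seat at TCP z ≈ 156.

step_arm(
  series="0.6 -0.01 0.005 0.3 0 0 0;0.6 -0.01 0.005 0.55 0 0 0;0.6 -0.01 0.005 0.8 0 0 0;0.6 -0.01 0.005 0.96 0 0 0;0.6 -0.01 0.005 0.96 0 0 0;0.6 -0.01 0.005 0.96 0 0 0",
)

```text
time: 17.8
tool_pos: [417.4, -143.7, 179.8]
tcp_rot: [3.141, -0.0, 1.712]
contact_force: [0.8, 0.2, -0.2]
grip_width: 66.3
finger_force: 30.0
```

step_arm(
  series="0.6 0 0 0.08 0 0 0;0.6 0 0 0.16 0 0 0;0.6 0 0 0.21 0 0 0;0.6 0 0 0.21 0 0 0;0.6 0 0 0.21 0 0 0",
)

```text
time: 18.3
tool_pos: [417.1, -144.0, 162.8]
tcp_rot: [-3.142, -0.0, 1.711]
contact_force: [-0.7, 0.0, -0.4]
grip_width: 66.1
finger_force: 30.0
```

step_arm(
  series="0.6 0 0 0.015 0 0 0;0.6 0 0 0.03 0 0 0;0.6 0 0 0.03 0 0 0",
)

```text
time: 18.6
tool_pos: [417.0, -144.0, 160.3]
tcp_rot: [3.142, -0.0, 1.711]
contact_force: [0.2, 0.4, -0.9]
grip_width: 66.3
finger_force: 30.0
```

step_arm(
  series="0.6 0 0 0.015 0 0 0;0.6 0 0 0.03 0 0 0;0.6 0 0 0.03 0 0 0",
)

```text
time: 18.9
tool_pos: [417.0, -144.0, 157.8]
tcp_rot: [-3.141, -0.0, 1.711]
contact_force: [0.6, 0.2, -0.5]
grip_width: 66.6
finger_force: 30.0
```

step_arm(
  series="0.6 0 0 0.012 0 0 0;0.6 0 0 0.02 0 0 0;0.6 0 0 0.02 0 0 0",
)

```text
time: 19.2
tool_pos: [417.6, -144.3, 157.0]
tcp_rot: [3.14, 0.001, 1.711]
contact_force: [0.1, -0.1, 4.5]
grip_width: 66.8
finger_force: 30.0
```

step_arm(
  series="0.6 0 0 0.012 0 0 0;0.6 0 0 0.012 0 0 0;0.6 0 0 0.012 0 0 0",
)

```text
time: 19.5
tool_pos: [418.2, -144.7, 156.8]
tcp_rot: [3.138, 0.002, 1.711]
contact_force: [-0.4, -0.1, 9.7]
grip_width: 66.1
finger_force: 30.0
```

step_arm(
  series="0.6 0 0 -0.018 0 0 0;0 0 0 -0.018 0 0 0;-0.85 0 0 -0.018 0 0 0;-0.85 0 0 -0.018 0 0 0;-0.85 0 0 -0.018 0 0 0;-0.85 0 0 -0.018 0 0 0;-0.85 0 0 -0.018 0 0 0",
)

```text
time: 20.2
tool_pos: [417.0, -144.0, 156.7]
tcp_rot: [-3.141, -0.0, 1.711]
contact_force: [0.4, 1.0, -0.0]
grip_width: 84.8
finger_force: 0.0
```

step_arm(
  series="-0.85 0 0 -0.2 0 0 0;-0.85 0 0 -0.5 0 0 0;-0.85 0 0 -1 0 0 0;-0.85 0 0 -1 0 0 0",
)

```text
time: 20.6
tool_pos: [419.3, -145.2, 241.2]
tcp_rot: [3.134, 0.005, 1.711]
contact_force: [0.6, 0.3, -0.1]
grip_width: 84.9
finger_force: 0.0
```

step_arm(
  series="-0.85 0.5 0 -0.3 0 0 0;-0.85 1 0 -0.4 0 0 0;-0.85 1 0 -0.4 0 0 0",
)

```text
time: 20.9
tool_pos: [405.4, -61.7, 269.7]
tcp_rot: [3.14, -0.001, 1.715]
contact_force: [-0.4, -0.5, -0.0]
grip_width: 84.8
finger_force: 0.0
```

step_arm(
  series="-0.85 0.6 0 0 0 0 0;-0.85 1 0 0.3 0 0 0;-0.85 1 0 0.3 0 0 0;-0.85 1 0 0.3 0 0 0",
)

```text
time: 21.3
tool_pos: [394.5, 14.4, 244.3]
tcp_rot: [-3.14, 0.0, 1.713]
contact_force: [-0.0, 0.5, 0.4]
grip_width: 84.9
finger_force: 0.0
```

```bash
python3 - <<'E'
from h import *
fits({"stack":(417,-145),"red":(493,213)},{"stack":189})
go([493.2,212.8,226],98.1)
E
```

```text
scene stack few 3
scene red 131 [492.1 214. ] z [ 96.8 103.7 108.8]
top stack 72 [ 418.4 -145.9] z [181.5 188.3 193.4]
top red 60 [494.4 212.1] z [ 97.7 104.3 109.6]
t 21.4 pos [395.3  13.5 245.1] yaw [180.   0.  98.] w 85.0 F [-0.  -0.2  0. ] 0.0
shift [2.297 1.559 0.238] in target axes [2.294 1.563 0.238] turn [ 0.0001  0.0001 -0.0002]
```

step_arm(
  series="-0.85 0.4 0.27 0.05 0 0 0;-0.85 0.766 0.52 0.08 0 0 0",
)

```text
time: 21.6
tool_pos: [428.7, 80.1, 238.9]
tcp_rot: [3.14, 0.0, 1.707]
contact_force: [1.2, -0.3, -0.3]
grip_width: 84.8
finger_force: 0.0
```

step_arm(
  series="-0.85 0.4 0.27 0.05 0 0 0;-0.85 0.766 0.52 0.08 0 0 0",
)

```text
time: 21.8
tool_pos: [461.5, 147.6, 232.2]
tcp_rot: [3.14, 0.0, 1.709]
contact_force: [1.0, -1.1, -0.0]
grip_width: 85.2
finger_force: 0.0
```

step_arm(
  series="-0.85 0.4 0.27 0.05 0 0 0;-0.85 0.766 0.52 0.08 0 0 0;-0.85 0.766 0.52 0.08 0 0 0;-0.85 0.766 0.52 0.08 0 0 0;-0.85 0.766 0.52 0.08 0 0 0;-0.85 0.766 0.52 0.08 0 0 0",
)

```text
time: 22.4
tool_pos: [492.6, 212.6, 226.1]
tcp_rot: [3.141, 0.0, 1.709]
contact_force: [0.3, -0.7, -0.6]
grip_width: 84.9
finger_force: 0.0
```

```bash
python3 -c "
from h import *
go([493.2,212.8,72],98.1)"
```

```text
t 22.4 pos [492.6 212.6 226.1] yaw [180.    0.   97.9] w 84.9 F [ 0.3 -0.7 -0.6] 0.0
shift [1.000e-03 6.000e-03 1.926e+00] in target axes [1.000e-03 7.000e-03 1.926e+00] turn [ 0.0001  0.     -0.0004]
```

step_arm(
  series="-0.85 0 0.005 0.5 0 0 0;-0.85 0 0.005 0.97 0 0 0;-0.85 0 0.005 0.97 0 0 0",
)

```text
time: 22.7
tool_pos: [490.0, 212.2, 144.3]
tcp_rot: [-3.133, 0.001, 1.71]
contact_force: [-0.0, 0.2, 0.2]
grip_width: 85.0
finger_force: 0.0
```

step_arm(
  series="-0.85 0 0 0.2 0 0 0;-0.85 0 0 0.4 0 0 0;-0.85 0 0 0.6 0 0 0;-0.85 0 0 0.8 0 0 0;-0.85 0 0 0.95 0 0 0;-0.85 0 0 0.95 0 0 0;-0.85 0 0 0.95 0 0 0",
)

```text
time: 23.4
tool_pos: [493.6, 213.9, 73.1]
tcp_rot: [3.14, -0.0, 1.711]
contact_force: [0.2, 0.2, -0.0]
grip_width: 85.0
finger_force: 0.0
```

step_arm(
  series="0.2 0 0 0 0 0 0;0.6 0 0 0 0 0 0;0.6 0 0 0 0 0 0;0.6 0 0 0 0 0 0;0.6 0 0 0 0 0 0;0.6 0 0 0 0 0 0;0.6 0 0 0 0 0 0;0.6 0 0 0 0 0 0",
)

```text
time: 24.2
tool_pos: [493.2, 214.1, 72.7]
tcp_rot: [3.141, -0.0, 1.711]
contact_force: [-0.5, -0.8, 5.9]
grip_width: 66.5
finger_force: 30.0
```

step_arm(
  series="0.6 0 0 -0.15 0 0 0;0.6 0 0 -0.4 0 0 0;0.6 0 0 -0.7 0 0 0;0.6 0 0 -1 0 0 0;0.6 0 0 -1 0 0 0",
)

```text
time: 24.7
tool_pos: [494.8, 214.5, 155.7]
tcp_rot: [3.135, -0.001, 1.711]
contact_force: [0.3, 1.1, 0.0]
grip_width: 66.3
finger_force: 30.0
```

step_arm(
  series="0.6 0 0 -0.4 0 0 0;0.6 0 0 -0.8 0 0 0;0.6 0 0 -1 0 0 0;0.6 0 0 -1 0 0 0",
)

```text
time: 25.1
tool_pos: [493.8, 214.2, 233.9]
tcp_rot: [3.138, -0.001, 1.711]
contact_force: [1.0, 0.9, 0.2]
grip_width: 66.5
finger_force: 30.0
```

step_arm(
  series="0.6 -0.3 -0.11 -0.06 0 0 0;0.6 -0.6 -0.22 -0.13 0 0 0;0.6 -0.86 -0.314 -0.2 0 0 0",
)

```text
time: 25.4
tool_pos: [476.5, 141.3, 246.2]
tcp_rot: [-3.138, 0.0, 1.712]
contact_force: [-0.6, -1.4, -0.7]
grip_width: 66.7
finger_force: 30.0
```

step_arm(
  series="0.6 -0.43 -0.157 -0.1 0 0 0;0.6 -0.86 -0.314 -0.2 0 0 0",
)

```text
time: 25.6
tool_pos: [461.2, 69.7, 262.3]
tcp_rot: [-3.138, -0.001, 1.712]
contact_force: [1.2, -0.8, 0.3]
grip_width: 66.6
finger_force: 30.0
```

step_arm(
  series="0.6 -0.43 -0.157 -0.1 0 0 0;0.6 -0.86 -0.314 -0.2 0 0 0",
)

```text
time: 25.8
tool_pos: [446.0, -2.1, 278.6]
tcp_rot: [-3.139, -0.001, 1.712]
contact_force: [0.7, -0.6, -1.1]
grip_width: 66.7
finger_force: 30.0
```

step_arm(
  series="0.6 -0.43 -0.157 -0.06 0 0 0;0.6 -0.86 -0.314 -0.12 0 0 0",
)

```text
time: 26.0
tool_pos: [430.8, -73.7, 288.1]
tcp_rot: [-3.139, -0.001, 1.711]
contact_force: [0.9, -0.7, -0.8]
grip_width: 66.5
finger_force: 30.0
```

step_arm(
  series="0.6 -0.3 -0.11 0 0 0 0;0.6 -0.55 -0.2 0 0 0 0;0.6 -0.75 -0.27 0 0 0 0;0.6 -0.86 -0.314 0 0 0 0;0.6 -0.86 -0.314 0 0 0 0;0.6 -0.86 -0.314 0 0 0 0;0.6 -0.86 -0.314 0 0 0 0",
)

```text
time: 26.7
tool_pos: [416.7, -143.5, 289.4]
tcp_rot: [-3.141, -0.001, 1.712]
contact_force: [0.7, 0.3, -0.2]
grip_width: 66.8
finger_force: 30.0
```

```bash
python3 -c "
from h import *
go([417.2,-144.2,205],98.1)
p=vision.capture('scene')
cv2.imwrite('pics/e.png',cv2.resize(p['frame'][60:260,200:430],None,fx=2.8,fy=2.8,interpolation=2)[...,::-1])"
```

```text
t 26.7 pos [ 416.7 -143.5  289.4] yaw [-180.    -0.    98.1] w 66.8 F [ 0.7  0.3 -0.2] 30.0
shift [-0.01   0.005  1.055] in target axes [-0.01   0.004  1.055] turn [-0.     -0.0001 -0.    ]
```

View pics/e.png

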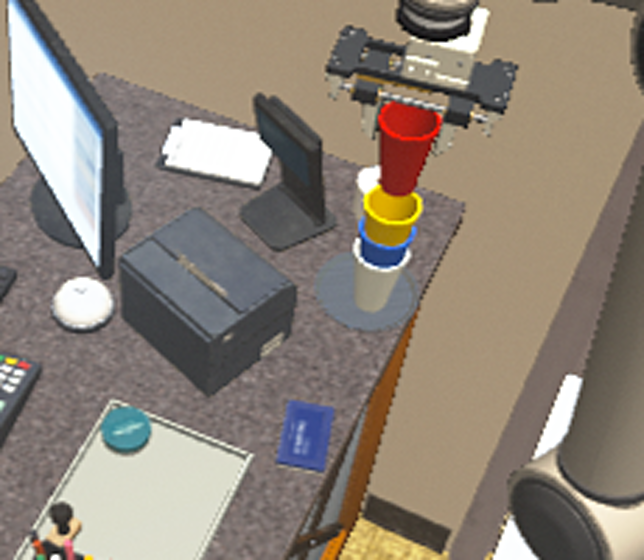

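White, blue and yellow are nested at about (385,240), and red is upright above at (408,150).

step_arm(
  series="0.6 -0.01 0.005 0.3 0 0 0;0.6 -0.01 0.005 0.55 0 0 0;0.6 -0.01 0.005 0.8 0 0 0;0.6 -0.01 0.005 0.96 0 0 0;0.6 -0.01 0.005 0.96 0 0 0;0.6 -0.01 0.005 0.96 0 0 0",
)

```text
time: 27.35
tool_pos: [417.5, -144.7, 213.3]
tcp_rot: [3.141, 0.0, 1.712]
contact_force: [-0.3, 0.2, 0.6]
grip_width: 66.2
finger_force: 30.0
```

step_arm(
  series="0.6 0 0 0.05 0 0 0;0.6 0 0 0.1 0 0 0;0.6 0 0 0.13 0 0 0;0.6 0 0 0.13 0 0 0",
)

```text
time: 27.75
tool_pos: [417.0, -144.9, 202.2]
tcp_rot: [-3.141, -0.0, 1.711]
contact_force: [0.4, 0.6, -0.2]
grip_width: 66.7
finger_force: 30.0
```

step_arm(
  series="0.6 0 0 0.015 0 0 0;0.6 0 0 0.03 0 0 0;0.6 0 0 0.03 0 0 0",
)

```text
time: 28.05
tool_pos: [417.1, -145.0, 199.9]
tcp_rot: [-3.142, -0.0, 1.711]
contact_force: [-0.2, 0.1, -0.5]
grip_width: 66.4
finger_force: 30.0
```

step_arm(
  series="0.6 0 0 0.01 0 0 0;0.6 0 0 0.02 0 0 0;0.6 0 0 0.02 0 0 0",
)

```text
time: 28.35
tool_pos: [417.4, -145.1, 198.7]
tcp_rot: [3.141, 0.0, 1.711]
contact_force: [-0.7, 0.1, 1.8]
grip_width: 66.8
finger_force: 30.0
```

step_arm(
  series="0.6 0 0 0.006 0 0 0;0.6 0 0 0.012 0 0 0;0.6 0 0 0.012 0 0 0",
)

```text
time: 28.65
tool_pos: [418.0, -145.4, 198.5]
tcp_rot: [3.139, 0.002, 1.711]
contact_force: [-0.5, -0.3, 7.1]
grip_width: 66.5
finger_force: 30.0
```

Red is seated at 198.5 mm, against 198.7 expected. I'll release and retreat.

step_arm(
  series="0.6 0 0 -0.012 0 0 0;0 0 0 -0.012 0 0 0;-0.85 0 0 -0.012 0 0 0;-0.85 0 0 -0.012 0 0 0;-0.85 0 0 -0.012 0 0 0;-0.85 0 0 -0.012 0 0 0;-0.85 0 0 -0.012 0 0 0",
)

```text
time: 29.35
tool_pos: [417.1, -144.9, 198.3]
tcp_rot: [-3.141, -0.0, 1.711]
contact_force: [-0.3, -0.5, 0.1]
grip_width: 84.9
finger_force: 0.0
```

step_arm(
  series="-0.85 0 0 -0.2 0 0 0;-0.85 0 0 -0.5 0 0 0;-0.85 0 0 -1 0 0 0;-0.85 0 0 -1 0 0 0",
)

```text
time: 29.75
tool_pos: [419.2, -146.0, 282.9]
tcp_rot: [3.134, 0.005, 1.711]
contact_force: [0.1, 0.0, -0.4]
grip_width: 84.8
finger_force: 0.0
```

step_arm(
  series="-0.85 0.5 0 -0.1 0 0 0;-0.85 1 0 -0.1 0 0 0;-0.85 1 0 -0.1 0 0 0",
)

```text
time: 30.05
tool_pos: [405.0, -62.5, 286.3]
tcp_rot: [-3.142, -0.002, 1.715]
contact_force: [0.0, -0.1, 0.6]
grip_width: 85.2
finger_force: 0.0
```

step_arm(
  series="-0.85 0.6 0 0 0 0 0;-0.85 1 0 0 0 0 0;-0.85 1 0 0 0 0 0;-0.85 1 0 0 0 0 0;-0.85 1 0 0 0 0 0",
)

```text
time: 30.55
tool_pos: [395.0, 12.6, 286.2]
tcp_rot: [-3.141, 0.0, 1.711]
contact_force: [0.1, 0.0, 0.1]
grip_width: 84.6
finger_force: 0.0
```

step_arm(
  series="-0.85 0.6 0 0 0 0 0;-0.85 1 0 0 0 0 0;-0.85 1 0 0 0 0 0;-0.85 1 0 0 0 0 0;-0.85 1 0 0 0 0 0",
)

```text
time: 31.05
tool_pos: [384.0, 91.5, 286.3]
tcp_rot: [-3.141, 0.0, 1.71]
contact_force: [0.1, 0.3, 0.6]
grip_width: 84.8
finger_force: 0.0
```

```bash
python3 - <<'E'
from h import *
fits({"stack":(417,-145)},{"stack":231})
a=cv2.imread("pics/scene_last.png")[60:260,200:430]; cv2.imwrite("pics/f.png",cv2.resize(a,None,fx=2.8,fy=2.8,interpolation=2))
E
```

```text
scene stack few 0
top stack 80 [ 418.6 -146.5] z [223.3 231.4 236. ]
```

View pics/f.png

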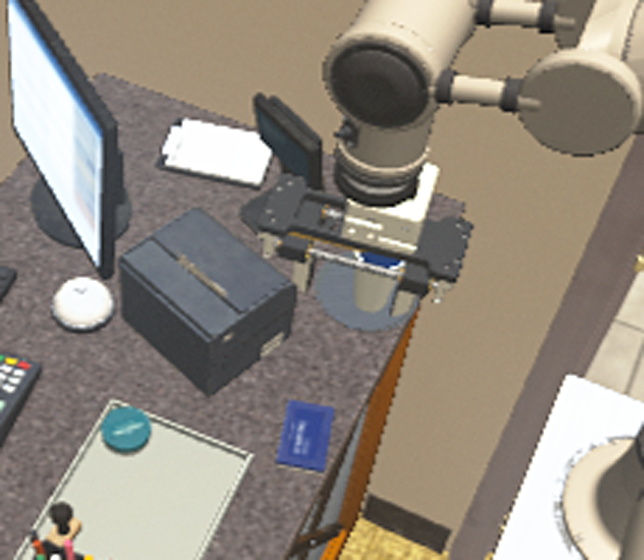

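The arm hides most of the stack in this view, around (380,270). The top camera puts the highest rim at 231 mm, exactly the fully nested height, and the bystanders in view look unmoved.

```bash
python3 -c "
from plant import order
print(order.close_job())"
```

```text
the job is handed in; nothing more can be done
None
```

The four cups are nested in the dish in the order white, blue, yellow, red. The top rim measured 231 mm, the fully nested height, and I handed the job in at about 31 s of the 64 s allowed.

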